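# Lock the air regulator by its outer ring and cover it

## Robot

A 6-joint arm with a two-finger parallel gripper is mounted at the origin on a cart in front of the work surface, level with it; the furniture and walls round the work are solid. World frame = base frame: x ahead of the robot, y to its left, z up, the work surface at z = 0. Lengths are in mm, angles in rad, forces in N, time in s.
With the tool pointing down it reaches from about 275 to 825 mm from the base axis. Payload 4.9 kg.
Tool frame: the origin (TCP) lies between the finger pads; the fingertips stand 11 mm ahead of it and the grasp point (between the pads) lies 8 mm behind it; z points along the fingers, y is the line along which they close (so a half turn about z gives the same grasp; the last joint's range is limited). The gripper opens to 85 mm and grips with 20 to 120 N. Pads are 22 mm wide; open, the fingers measure 114 mm over their backs; the gripper's body (76 mm by 85 mm) begins 54 mm behind the grasp point. The pads swing forward as they close: fully open they stand 13 mm farther back than shut.
Start: joints at [-1.381, 0.326, -0.193, 1.052, 0, 1.437], TCP at [175.006, -521.432, 242.281] pointing down, gripper open.
Joint ranges: [-2.65, 2.65], [-0.97, 1.79], [-1.3, 1.35], [-1.93, 2.1], [-1.47, 1.37], [-3.14, 3.14]. Speed limits (rad/s): [2.57, 2.57, 3.14, 3.14, 3.14, 3.14].

## Interface

Orientations are given as a unit quaternion [x, y, z, w].
In Python, from station import * gives the robot as it stands.
- The arm moves only by the shell command python3 -m crank 'ROWS' [OPENING]. ROWS is a JSON object of lists of equal length, an entry for each row: "translation": the shift along the tool's x, y, z in cm, a list of three; "roll": the turn about the tool's z in rad. A call has 1 to 8 rows; each row is the pose to reach, as a shift and turn from the pose commanded when the call began, along the tool's axes at that moment; what a row does not reach only later rows make up. A row lasts 1/8 s, in which the tool goes at most 62.5 mm and 10.7 degrees, less where a joint would pass 70% of its speed; a pose out of reach is approached as far as the arm can. A call with a gripper value outside its range is refused whole. OPENING is the gripper's target within -1 to 1 (fully open at 1, half-way at 0, shut at -1), set as the call begins (- or left out, the last holds). The fingers move at their own pace and stop on an object; the grip force is fixed at half the most. Time passes only in rows, so rows that repeat a pose let the fingers close. It gives the time, the measured TCP pose, the force, the opening and the grip force at its end, in the units of the state.
- state(): the state, without advancing time (a new reading comes with each control period).
- capture(name): name is "scene" or "top" or "wrist"; returns (picture, depth): 480x640x3 uint8, red, green, blue; 480x640 float32, mm along the optical axis (not along the pixel's ray), 0 where there is no reading.
- calibration(name): a dict with "K" (3x3 intrinsics, pixels), "k1" (the pictures are not rectified: a ray, as slopes to the right and down, at radius r is drawn at 1 + k1 r^2 times it, then the intrinsics apply), "origin" and "attitude" of the camera in the world; the wrist camera has in their place "mount" (4x4, takes a point from camera to tool coordinates, whose origin is the TCP and whose axes are the flange's). Camera axes: x right, y up, looking along -z (the intrinsics and any distortion apply to the point x, -y, -z); pixel columns grow to the right and rows downward; lengths in mm; the calibration is good to about 2 mm. A picture is of the moment at which its call begins: read the wrist's pose just before it. calibration takes no time and is no camera call.
- close_job(): hands the job in; it is judged then, once.
The state is a dict: "time_s": time; "joint_positions": joint angles; "dq": joint speeds; "joint_efforts": joint torques, N m; "position": TCP position; "eef_rot": TCP orientation; "force": force on the tool from outside, world axes, zero at the start; "moment": the same for the moment, N m; "grip_width": opening from 0.0 (shut) to 1.0 (fully open); "gripper_force": force on a finger pad.
Only numpy, scipy, OpenCV 4.12 (cv2) and the standard library are available. Lean on these libraries where they do the work, as an engineer would, in place of code of your own. Each camera call takes 0.05 s, during which the arm holds its last target. There are 200 camera calls.

## Task

The air regulator for the spray gun has two concentric knobs: turn only the red outer lock ring clockwise (seen from above) until you feel it come up on its seat, then nip it hand-tight to about 0.5 N m without overtightening it; the small black inner pressure knob must keep its setting. Then put the blue dust cover over the knobs so that it sits fully down on the regulator, let go of it, and leave the spray can, pot and marker alone.

Things in the scene. Friction and masses are not known exactly. Their poses are not given: they have to be found in the camera images.
- regulator: Air regulator fixed to the bench: foot plate 100x100x8 mm, round aluminium housing 82 mm across with a flat top flange 50 mm above the bench, brass ports reaching 52 mm out on its +y and -y sides, small gauge on its -x side. Origin: centre of the foot's underside; z up, the axis of both knobs.
- ring_grip (a point): Fixed point on the knob axis at mid-height of the red outer lock ring, 63 mm above the bench. Ring: round, knurled, 52 mm across, rim from 54 to 72 mm above the bench, no mark to show its angle. It only turns, never rises or sinks, starts an unknown 0.4 to 1.4 rad of clockwise turn short of its seat (end stop within 1.1 rad the other way).
- inner_tip (a point): Pointer tip of the black inner pressure knob, 12 mm off the axis, 89.5 mm above the bench. Knob: disc 26 mm across from 72 to 78 mm, then a bar 24x8 mm up to 90 mm above the bench. It turns separately from the ring and very easily (0.012 N m) and must not be turned. The pointer starts within 1 rad of the regulator's -x side.
- seat_mark (a point): Point on the sprung seat washer hidden in the regulator, 10 mm off the axis; moves only while the ring bears on it, with the ring (10 mm per rad). Torque to turn the ring clockwise: 0.08 N m free, 0.16 on meeting the seat, then 2 N m per rad more; least nip 0.4, right 0.5, overtight above 0.9 (washer 3.7 mm). Held still, it can read up to 0.3 N m less. Let go, the washer eases back to 0.8 mm.
- flange (a point): Fixed point at the centre of the top face of the regulator's flange, 50 mm above the bench; the cover's rim rests on this face, round a register 61 mm across and 3 mm high.
- cover: Loose blue dust cover, 60 to 130 g: upside-down round cup, 72 mm outside, 66 mm inside diameter, 48 mm high to the top of its roof (inside depth 44), with a round grip stud 20 mm across and 22 mm high on the middle of the roof. Origin: centre of its open rim underneath; z up. It starts upright on the bench.
- spray_can: Bystander: grey-capped aerosol can standing upright, 66 mm across, 136 mm high; origin at the centre of its underside.
- pot: Bystander: small grey pot, 62 mm across, 49 mm high; origin at the centre of its underside.
- marker: Bystander: white marker with a red cap lying on the bench, about 69x117x15 mm as it lies; origin at the centre of its underside.
There are look-alikes about, which are no part of the job. Several things look just like the cover: the one meant starts nearest to the robot's base.

How it is judged (in metres and radians):
On the way:
1. the lock ring has been nipped tight on its seat (seat washer moved by 1.1 mm or more) while the cover is still off (distance of seat_mark from where it was at the start of the episode above 0.0011 m and horizontal distance between cover and flange above 0.06 m), for 0.2 s.
At the end, for the whole second after the job is handed in: The lock ring is still nipped on its seat (seat washer 0.3 mm or more from its start), the inner pointer is within 3 mm of where it was, and the cover stands at rest and upright (within 0.05 rad) over the knobs, centred within 4 mm, its rim within 2 mm of the flange (distance of seat_mark from where it was at the start of the episode above 0.0003 m and distance of inner_tip from where it was at the start of the episode below 0.003 m and horizontal distance between cover and flange below 0.004 m and z of cover in the frame of flange between -0.002 and 0.002 m and angle between cover's own z axis and vertical below 0.05 rad and linear speed of cover below 0.01 m/s); the robot touches nothing.
It fails at once if the lock ring is overtightened (seat washer moved more than 4 mm) (distance of seat_mark from where it was at the start of the episode above 0.004 m).
It fails at once if the inner pressure knob is turned (pointer tip moved more than 3 mm) (distance of inner_tip from where it was at the start of the episode above 0.003 m).
It fails at once if spray can, pot or marker shifted by more than 15 mm (distance of any of spray_can, pot, marker from where it was at the start of the episode above 0.015 m).
It also fails if it takes over 64 s, if anything falls off the work surface, if the arm or the gripper's body presses on something with over 40 N, if the wrist force passes 120 N, or if a joint passes its speed limit or range.

## Working session

There is one attempt and no reset: what is moved stays moved. The work goes in short steps, Python scripts to look and compute and a shell command to move; the robot and the scene stay as the last step left them, time stands still between calls to the robot, and variables do not carry over. Pictures are saved under pics/ and viewed, at most 10 in all, crops included, and the job is handed in when it is done.

```bash
mkdir -p pics; ls; cat > h.py <<'E'
from station import *
import numpy as np, cv2
from scipy.spatial.transform import Rotation as R
def campose(n,st=None):
    c=calibration(n)
    if n=="wrist":
        M=np.array(c["mount"],float); st=st or state()
        T=np.eye(4);T[:3,:3]=R.from_quat(st["eef_rot"]).as_matrix();T[:3,3]=st["position"]
        return c,T@M
    T=np.eye(4);a=np.array(c["attitude"],float)
    T[:3,:3]=a if a.shape==(3,3) else R.from_quat(a).as_matrix(); T[:3,3]=c["origin"]
    return c,T
def rays(uv,c):
    K=np.array(c["K"]);uv=np.array(uv,float).reshape(-1,1,2)
    p=cv2.undistortPoints(uv,K,np.array([c["k1"],0,0,0.])).reshape(-1,2)
    return np.c_[p[:,0],-p[:,1],-np.ones(len(p))]
def onplane(uv,z,c,T):
    d=rays(uv,c)@T[:3,:3].T;o=T[:3,3]
    return o+d*((z-o[2])/d[:,2])[:,None]
def cloud(D,c,T):
    v,u=np.mgrid[0:480,0:640]
    d=rays(np.c_[u.ravel(),v.ravel()],c)*D.ravel()[:,None]
    return (d@T[:3,:3].T+T[:3,3]).reshape(480,640,3)
def save(n,im): cv2.imwrite("pics/"+n+".png",im[...,::-1])
E
python3 - <<'E'
from h import *
for n in ("scene","top"):
    c,T=campose(n); p,D=capture(n); save(n,p); np.savez(n+".npz",p=p,D=D)
    print(n,c)
s=state();print(s);print(calibration("wrist"))
E
```

```text
pics
scene {'K': array([[603.10416502,   0.        , 322.33984984],
       [  0.        , 603.10416502, 242.42575872],
       [  0.        ,   0.        ,   1.        ]]), 'k1': -0.015797363919175664, 'origin': array([-152.3954102 ,  712.67064452,  613.43758197]), 'attitude': array([-0.23491029,  0.43691758,  0.76821629, -0.40467755])}
top {'K': array([[508.06516557,   0.        , 323.61984898],
       [  0.        , 508.06516557, 235.91841055],
       [  0.        ,   0.        ,   1.        ]]), 'k1': 0.005731930495119136, 'origin': array([547.16520458, 210.93008442, 952.44083334]), 'attitude': array([ 0.00929396, -0.03991439, -0.69814743,  0.71478013])}
{'time_s': 0.1, 'joint_positions': array([-1.38120363e+00,  3.26896768e-01, -1.93485349e-01,  1.05200524e+00,
       -3.38993396e-06,  1.43662071e+00]), 'dq': array([-8.05421454e-04,  2.28650054e-05,  2.13525829e-03,  1.51169893e-03,
        1.16023868e-03, -1.26314639e-03]), 'joint_efforts': array([ 9.47124609e-04, -4.44241440e+01,  2.63036889e+01,  7.90231337e-03,
       -7.37243636e-05,  1.55083268e-05]), 'position': array([ 174.90364267, -520.91222939,  241.56486668]), 'eef_rot': array([ 9.86925038e-01,  1.61177963e-01, -2.37340178e-05, -7.95161281e-04]), 'force': array([-0.5946325 , -0.45717835,  0.47647928]), 'moment': array([ 0.00128227, -0.02850146, -0.01979623]), 'gripper_force': 0.0, 'grip_width': 1.004604177922386}
{'K': array([[375.5524031 ,   0.        , 320.13604468],
       [  0.        , 375.5524031 , 244.08646961],
       [  0.        ,   0.        ,   1.        ]]), 'k1': -0.017000594516666846, 'mount': array([[-3.25470357e-04,  9.61782870e-01,  2.73813084e-01,
         7.02490925e+01],
       [ 9.99999854e-01,  1.94739393e-04,  5.04626349e-04,
         5.70573928e-01],
       [ 4.32018785e-04,  2.73813208e-01, -9.61782793e-01,
        -1.32113020e+02],
       [ 0.00000000e+00,  0.00000000e+00,  0.00000000e+00,
         1.00000000e+00]])}
```

View pics/top.png

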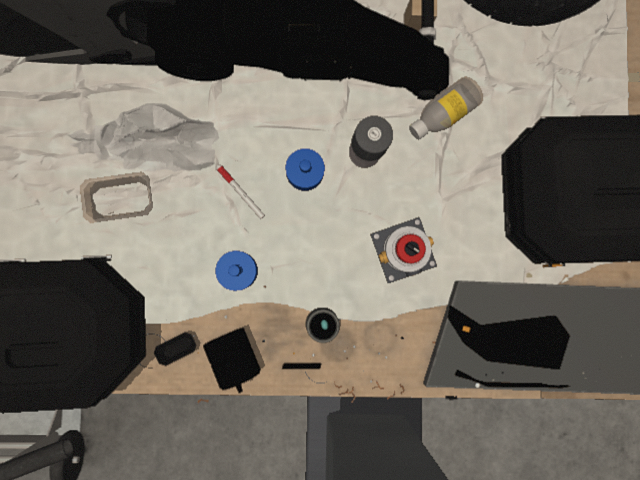

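View pics/scene.png

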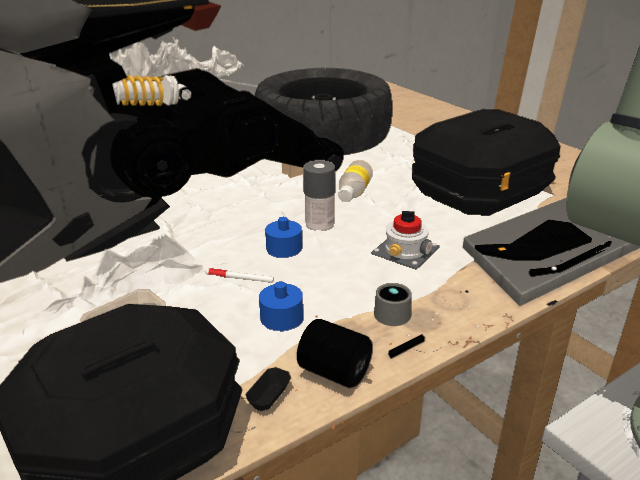

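The top view shows the regulator at (409,248), blue covers at (305,168) and (236,270), the spray can at (371,140), the pot at (323,324) and the marker at (240,190). The scene view agrees: two blue covers, and the regulator with its pointer on top.

```bash
python3 - <<'E'
from h import *
z=np.load("top.npz");p,D=z["p"],z["D"]; c,T=campose("top")
hsv=cv2.cvtColor(p,cv2.COLOR_RGB2HSV);P=cloud(D,c,T)
print("cam axes",T[:3,:3].round(2).tolist())
def blobs(m,nm,zs,amin=200):
    n,l,s,ce=cv2.connectedComponentsWithStats(m.astype(np.uint8))
    for i in range(1,n):
        if s[i,4]>amin: 
            (x,y),r=cv2.minEnclosingCircle(np.argwhere(l==i)[:,::-1].astype(np.float32))
            q=P[l==i]; q=q[np.isfinite(q).all(1)]
            top=q[np.abs(q[:,2]-zs)<5]
            print(nm,s[i,4],ce[i].round(1),[x,y,r],onplane([ce[i],[x,y]],zs,c,T).round(1).tolist(),"cloud",top.mean(0).round(1),len(top),q[:,2].max().round())
h,s,v=[hsv[...,i] for i in range(3)]
blobs((h>100)&(h<125)&(s>120)&(v>60),"blue",48)
blobs(((h<6)|(h>174))&(s>150)&(v>80),"red",72,80)
for nm,uv,zz in (("can",(375,134),136),("pot",(323,323),49),("foot",(405,250),8)): print(nm,onplane([uv],zz,c,T).round(1))
print("base px", )
E
```

```text
cam axes [[0.02, 1.0, -0.07], [-1.0, 0.03, 0.04], [0.04, 0.07, 1.0]]
blue 1202 [304.7 168.3] [304.32183837890625, 168.3563232421875, 19.913721084594727] [[731.7, 209.2, 48.0], [731.7, 209.8, 48.0]] cloud [732.2 209.1  48.6] 1050 952.0
blue 1251 [235.9 270.3] [235.98597717285156, 270.0046691894531, 20.23702049255371] [[546.1, 326.0, 48.0], [546.6, 325.8, 48.0]] cloud [546.2 326.   48.4] 1113 952.0
red 91 [224.8 174.1] [225.0, 174.0, 8.602425575256348] [[712.5, 347.6, 72.0], [712.6, 347.3, 72.0]] cloud [nan nan nan] 0 952.0
red 485 [409.7 248.4] [410.19232177734375, 248.42308044433594, 14.424447059631348] [[590.9, 22.4, 72.0], [590.9, 21.5, 72.0]] cloud [590.7  22.4  71.9] 465 952.0
can [[774.4  95.4 136. ]]
pot [[456.8 170.2  49. ]]
foot [[590.9  17.5   8. ]]
base px<stdin>:12: RuntimeWarning: Mean of empty slice.
  ret = um.true_divide(
```

```bash
cat > plan.py <<'E'
import sys
from h import *
s=state();M=R.from_quat(s["eef_rot"]).as_matrix();t=np.array([float(a) for a in sys.argv[1:4]])
print("shift cm",(M.T@(t-s["position"])/10).round(2),"yaw x",round(np.arctan2(M[1,0],M[0,0]),3),"pos",s["position"].round(1),"q6",s["joint_positions"][5].round(2),"t",s["time_s"],"F",s["force"].round(2),"M",s["moment"].round(3))
E
python3 - <<'E'
from h import *
z=np.load("top.npz");c,T=campose("top");P=cloud(z["D"],c,T);ok=z["D"]>0
q=P[ok]
for x in range(250,800,50):
    print(x,[int(np.percentile(a,98)) if len(a:=q[(abs(q[:,0]-x)<25)&(abs(q[:,1]-y)<25),2])>5 else None for y in range(-350,500,50)])
E
python3 plan.py 591 22 190
```

```text
250 [None, None, None, None, None, None, None, None, None, None, None, None, None, None, None, None, None]
300 [2, 2, 2, 2, 2, 3, 3, 1, 3, 3, 3, 3, 2, 2, 3, 4, 2]
350 [29, 30, 41, 41, 41, 42, 36, 26, 3, 3, 4, 9, 8, 78, 76, 3, 3]
400 [29, 29, 40, 41, 40, 40, 30, 3, 3, 3, 4, 9, 8, 77, 78, 23, 23]
450 [30, 36, 40, 41, 41, 41, 40, 3, 4, 5, 48, 47, 3, 69, 77, 21, 8]
500 [30, 30, 30, 30, 30, 36, 39, 6, 6, 6, 46, 43, 6, 49, 49, 7, 7]
550 [28, 29, 114, 117, 28, 29, 12, 73, 70, 7, 7, 7, 7, 70, 71, 7, 7]
600 [159, 161, 161, 158, 131, 6, 29, 90, 86, 8, 7, 7, 7, 47, 48, 7, 7]
650 [160, 160, 160, 161, 139, 6, 8, 51, 50, 7, 7, 7, 7, 14, 9, 7, 9]
700 [160, 160, 160, 161, 142, 10, 11, 8, 8, 8, 9, 51, 50, 13, 15, 12, 13]
750 [159, 160, 161, 162, 142, 11, 11, 8, 136, 138, 135, 72, 51, 8, 15, 43, 49]
shift cm [ 56.72 -38.22   5.23] yaw x 0.324 pos [ 174.9 -520.9  241.6] q6 1.44 t 0.1 F [-0.59 -0.46  0.48] M [ 0.001 -0.029 -0.02 ]
```

```bash
python3 -m crank '{"translation":[[56.7,-38.2,0],[56.7,-38.2,0],[56.7,-38.2,0],[56.7,-38.2,0],[56.7,-38.2,0],[56.7,-38.2,0],[56.7,-38.2,0],[56.7,-38.2,0]],"roll":[-1.4,-1.4,-1.4,-1.4,-1.4,-1.4,-1.4,-1.4]}' 1; python3 plan.py 591 22 190
```

```text
time_s: 1.1
position: [480.1, -122.8, 242.2]
eef_rot: [0.65, 0.76, -0.0, 0.0]
force: [1.6, -0.8, -1.1]
grip_width: 0.997
gripper_force: 0.0
shift cm [12.58 13.21  5.21] yaw x 1.727 pos [ 480.1 -122.8  242.2] q6 1.01 t 1.1 F [ 1.63 -0.79 -1.06] M [-0.065 -0.056 -0.016]
```

```bash
python3 -m crank --help 2>&1 | head -20; nproc >/dev/null
```

```text
invalid input: not JSON, or not a number
```

```bash
python3 -m crank '{"translation":[[12.6,13.2,0],[12.6,13.2,0],[12.6,13.2,3],[12.6,13.2,5.2],[12.6,13.2,5.2],[12.6,13.2,5.2],[12.6,13.2,5.2],[12.6,13.2,5.2]],"roll":[-0.18,-0.36,-0.54,-0.72,-0.97,-0.97,-0.97,-0.97]}'; cat > look.py <<'E'
import sys
from h import *
s=state();c,T=campose("wrist",s);p,D=capture("wrist");save(sys.argv[1],p);np.savez("w.npz",p=p,D=D,T=T)
h,S,v=cv2.split(cv2.cvtColor(p,cv2.COLOR_RGB2HSV));P=cloud(D,c,T)
for nm,m,zs in (("red",((h<6)|(h>174))&(S>150)&(v>80),72),("blue",(h>100)&(h<125)&(S>120)&(v>60),48)):
    n,l,st,ce=cv2.connectedComponentsWithStats(m.astype(np.uint8))
    for i in range(1,n):
        if st[i,4]<800: continue
        cn,_=cv2.findContours((l==i).astype(np.uint8),cv2.RETR_EXTERNAL,cv2.CHAIN_APPROX_NONE)
        e=cv2.fitEllipse(cv2.convexHull(max(cn,key=len)))
        q=P[(l==i)&(D>0)];zt=np.percentile(q[:,2],90)
        print(nm,st[i,4],"ellipse",np.round(e[0],1),np.round(e[1],1),"on plane",onplane([e[0]],zs,c,T).round(1),"zmed/90",np.median(q[:,2]).round(1),zt.round(1))
        for z0 in (zs,zs+22,):
            t=q[abs(q[:,2]-z0)<4]
            if len(t)>30:
                (x,y),r=cv2.minEnclosingCircle(t[:,:2].astype(np.float32)); print("  cloud z",z0,len(t),t.mean(0).round(1),"mec",round(x,1),round(y,1),round(r,1))
E
python3 look.py w1; python3 plan.py 591 22 190
```

```text
time_s: 2.1
position: [590.4, 20.0, 190.1]
eef_rot: [0.223, 0.975, -0.0, -0.0]
force: [-0.2, -0.5, 1.2]
grip_width: 0.999
gripper_force: 0.0
red 1352 ellipse [322.8 225.2] [41.2 66.5] on plane [[581.6  26.4  72. ]] zmed/90 72.5 73.4
  cloud z 72 1342 [579.7  29.8  72.4] mec 585.3 24.2 24.0
blue 5053 ellipse [609.3 286.6] [76.9 93.6] on plane [[730.4 207.6  48. ]] zmed/90 48.9 66.6
  cloud z 48 4130 [726.9 201.7  48.7] mec 732.3 206.8 36.2
  cloud z 70 528 [730.3 205.5  70.1] mec 731.8 207.1 10.3
shift cm [0.04 0.21 0.02] yaw x 2.693 pos [590.4  19.9 190.2] q6 0.36 t 2.15 F [ 0.36 -0.62 -0.77] M [-0.024  0.016  0.03 ]
```

View pics/w1.png

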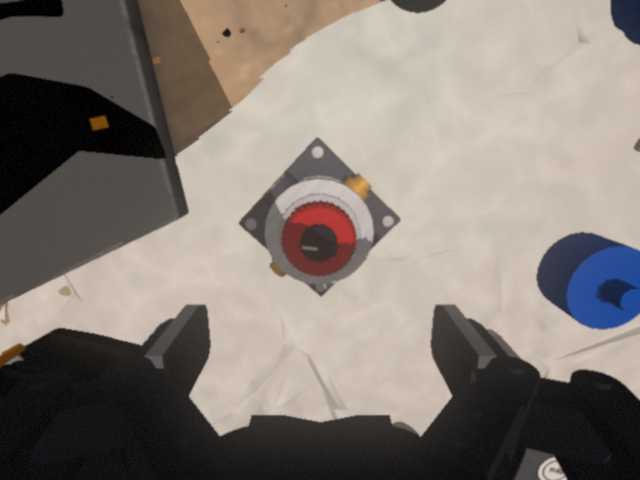

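The wrist view shows the regulator in the middle, with the ring centred near (319,239). Its lower part is in shadow, so I'll loosen the mask.

```bash
sed -i 's/(S>150)&(v>80)/(S>120)\&(v>25)/' look.py; python3 - <<'E'
from h import *
z=np.load("w.npz");c=calibration("wrist");p,D,T=z["p"],z["D"],z["T"];P=cloud(D,c,T)
h,S,v=cv2.split(cv2.cvtColor(p,cv2.COLOR_RGB2HSV));m=(((h<8)|(h>170))&(S>120)&(v>25)).astype(np.uint8)
m[:, :250]=0;m[:,400:]=0;m[300:]=0
cn,_=cv2.findContours(m,cv2.RETR_EXTERNAL,cv2.CHAIN_APPROX_NONE);k=max(cn,key=cv2.contourArea)
e=cv2.fitEllipse(cv2.convexHull(k));print(e,onplane([e[0]],72,c,T))
# housing flange from depth z~50, ring top z~72
near=np.hypot(P[...,0]-590,P[...,1]-22)<60
for zz in (50,72):
    q=P[near&(abs(P[...,2]-zz)<3)&(D>0)];print(zz,len(q),cv2.minEnclosingCircle(q[:,:2].astype(np.float32)))
# fingertips
q=P[(D>0)&(P[...,2]>120)];t=(q-T[:3,3])
v,u=np.where((D>0)&(P[...,2]>120));Mi=np.linalg.inv(T@np.linalg.inv(np.array(c["mount"])))
tq=q@Mi[:3,:3].T+Mi[:3,3]
for sgn in(-1,1):
    w=tq[(sgn*tq[:,1]>20)];print("finger max toolz",np.percentile(w[:,2],99.5).round(1), w[w[:,2]>np.percentile(w[:,2],95)].mean(0).round(1))
E
```

```text
((318.68475341796875, 238.16616821289062), (71.84964752197266, 72.68392944335938), 92.47515869140625) [[588.58216119  19.91150711  72.        ]]
50 4004 ((590.9700317382812, 19.173847198486328), 40.958343505859375)
72 3103 ((590.826171875, 19.091529846191406), 26.482084274291992)
finger max toolz 63.8 [-123.7 -135.8   54.4]
finger max toolz 54.2 [-117.5  128.6   48. ]
```

```bash
python3 -m crank '{"translation":[[0,0,3],[0,0,6],[0,0,9],[0,0,11.3],[0,0,11.8],[0,0,11.8]],"roll":[0,0,0,0,0,0]}' 0.55; python3 look.py w2; python3 plan.py 590.5 20 68
```

```text
time_s: 2.9
position: [590.7, 19.9, 72.6]
eef_rot: [0.222, 0.975, 0.0, 0.0]
force: [-0.7, -0.4, -0.2]
grip_width: 0.777
gripper_force: 0.0
red 9213 ellipse [317.2 312.1] [126.7 130.8] on plane [[587.1  20.5  72. ]] zmed/90 72.4 73.2
  cloud z 72 8573 [586.   20.9  72.3] mec 590.0 18.8 26.5
shift cm [ 0.07 -0.02  0.52] yaw x 2.694 pos [591.2  19.9  73.2] q6 0.36 t 2.95 F [0.44 0.57 0.5 ] M [0.023 0.048 0.054]
```

View pics/w2.png

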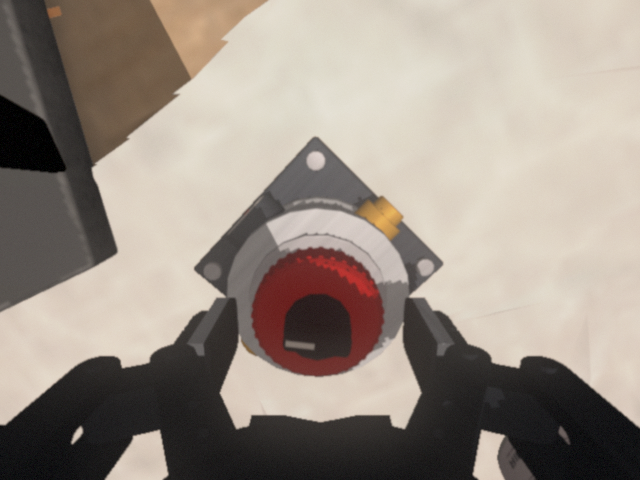

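The ring is centred between the pads, at (317,312), and the fingertips sit about 5 mm ahead of the TCP. I'll lower to TCP z≈65, then close.

```bash
python3 -m crank '{"translation":[[0,0,0.4],[0,0,0.8],[0,0,0.8]],"roll":[0,0,0]}' 0.55;  python3 -m crank '{"translation":[[0,0,0],[0,0,0],[0,0,0],[0,0,0],[0,0,0],[0,0,0]],"roll":[0,0,0,0,0,0]}' -0.1;  python3 plan.py 590.5 20 65
```

```text
time_s: 3.32
position: [590.3, 20.0, 64.1]
eef_rot: [0.222, 0.975, -0.0, -0.0]
force: [-0.1, -0.4, -0.3]
grip_width: 0.775
gripper_force: 0.0
time_s: 4.08
position: [590.0, 19.0, 65.0]
eef_rot: [0.222, 0.975, -0.001, -0.0]
force: [-3.1, -2.3, 5.8]
grip_width: 0.584
gripper_force: 61.9
shift cm [0.   0.11 0.  ] yaw x 2.693 pos [590.  19.  65.] q6 0.36 t 4.075 F [-3.14 -2.34  5.8 ] M [-0.689  0.632  0.02 ]
```

```bash
cat > m.py <<'E'
from h import *
s=state();M=R.from_quat(s["eef_rot"]).as_matrix()
print(">> yaw",round(np.arctan2(M[1,0],M[0,0]),4),"Mz",s["moment"].round(3),"F",s["force"].round(1),"pos",s["position"].round(1),"eff6",s["joint_efforts"][5].round(3),"q6",s["joint_positions"][5].round(3),"w",round(s["grip_width"],3),round(s["gripper_force"],1))
E
python3 m.py
python3 -m crank '{"translation":[[0,0,0],[0,0,0]],"roll":[0.05,0.1]}' >/dev/null; python3 m.py
python3 -m crank '{"translation":[[0,0,0],[0,0,0]],"roll":[0.05,0.1]}' >/dev/null; python3 m.py
python3 -m crank '{"translation":[[0,0,0],[0,0,0]],"roll":[0.05,0.1]}' >/dev/null; python3 m.py
```

```text
>> yaw 2.6934 Mz [-0.689  0.632  0.02 ] F [-3.1 -2.3  5.8] pos [590.  19.  65.] eff6 0.04 q6 0.357 w 0.584 61.9
>> yaw 2.5919 Mz [-0.694  0.771  0.117] F [-3.3 -3.   6. ] pos [590.   18.9  65. ] eff6 -0.225 q6 0.458 w 0.579 61.9
>> yaw 2.4918 Mz [-0.71   0.717  0.061] F [-3.4 -2.3  5.8] pos [590.   18.9  65. ] eff6 -0.224 q6 0.558 w 0.58 61.9
>> yaw 2.3918 Mz [-0.72   0.769  0.144] F [-2.5 -3.1  6.7] pos [590.   18.9  65. ] eff6 -0.223 q6 0.658 w 0.579 61.9
```

```bash

python3 -m crank '{"translation":[[0,0,0],[0,0,0]],"roll":[0.05,0.1]}' >/dev/null; python3 m.py
python3 -m crank '{"translation":[[0,0,0]],"roll":[0.05]}' >/dev/null; python3 m.py
python3 -m crank '{"translation":[[0,0,0]],"roll":[0.05]}' >/dev/null; python3 m.py
python3 -m crank '{"translation":[[0,0,0]],"roll":[0.05]}' >/dev/null; python3 m.py
```

```text
>> yaw 2.2918 Mz [-0.75   0.809  0.117] F [-2.7 -3.4  5.6] pos [590.   18.9  65. ] eff6 -0.224 q6 0.758 w 0.575 62.0
>> yaw 2.2418 Mz [-0.685  0.836  0.122] F [-3.2 -3.   6.3] pos [589.9  18.8  65. ] eff6 -0.224 q6 0.808 w 0.574 62.0
>> yaw 2.1918 Mz [-0.71   0.846  0.145] F [-3.3 -2.8  6.2] pos [589.9  18.8  65. ] eff6 -0.224 q6 0.858 w 0.577 62.0
>> yaw 2.1418 Mz [-0.79   0.866  0.082] F [-3.6 -3.4  6.3] pos [590.   18.8  65. ] eff6 -0.224 q6 0.908 w 0.583 62.0
```

```bash

python3 -m crank '{"translation":[[0,0,0]],"roll":[0.05]}' >/dev/null; python3 m.py
python3 -m crank '{"translation":[[0,0,0]],"roll":[0.05]}' >/dev/null; python3 m.py
python3 -m crank '{"translation":[[0,0,0]],"roll":[0.05]}' >/dev/null; python3 m.py
```

```text
>> yaw 2.0918 Mz [-0.724  0.83   0.103] F [-3.4 -3.2  5.9] pos [589.9  18.9  65. ] eff6 -0.224 q6 0.958 w 0.578 62.0
>> yaw 2.0418 Mz [-0.734  0.867  0.074] F [-3.4 -2.1  6.6] pos [589.9  18.8  65. ] eff6 -0.224 q6 1.008 w 0.578 62.0
>> yaw 1.9917 Mz [-0.7    0.869  0.129] F [-3.5 -2.8  5.6] pos [589.9  18.8  65. ] eff6 -0.224 q6 1.058 w 0.581 62.0
```

```bash

python3 -m crank '{"translation":[[0,0,0]],"roll":[0.05]}' >/dev/null; python3 m.py
python3 -m crank '{"translation":[[0,0,0]],"roll":[0.05]}' >/dev/null; python3 m.py
python3 -m crank '{"translation":[[0,0,0]],"roll":[0.05]}' >/dev/null; python3 m.py
```

```text
>> yaw 1.9417 Mz [-0.735  0.911  0.07 ] F [-3.7 -3.5  6.2] pos [589.9  18.8  65. ] eff6 -0.224 q6 1.108 w 0.578 62.0
>> yaw 1.8917 Mz [-0.707  0.906  0.132] F [-2.8 -3.   5.8] pos [589.8  18.8  65. ] eff6 -0.224 q6 1.158 w 0.581 62.0
>> yaw 1.8417 Mz [-0.719  0.917  0.133] F [-3.2 -3.2  6.7] pos [589.8  18.8  65. ] eff6 -0.224 q6 1.208 w 0.578 62.0
```

```bash

python3 -m crank '{"translation":[[0,0,0]],"roll":[0.05]}' >/dev/null; python3 m.py
python3 -m crank '{"translation":[[0,0,0]],"roll":[0.05]}' >/dev/null; python3 m.py
python3 -m crank '{"translation":[[0,0,0]],"roll":[0.05]}' >/dev/null; python3 m.py
```

```text
>> yaw 1.7917 Mz [-0.7    0.917  0.062] F [-4.2 -3.6  7.4] pos [589.8  18.8  65. ] eff6 -0.224 q6 1.258 w 0.58 62.0
>> yaw 1.7417 Mz [-0.678  0.94   0.112] F [-2.6 -3.8  6.2] pos [589.8  18.8  65. ] eff6 -0.224 q6 1.308 w 0.58 62.0
>> yaw 1.6917 Mz [-0.67   0.917  0.109] F [-3.7 -2.9  6.5] pos [589.8  18.8  65. ] eff6 -0.224 q6 1.358 w 0.576 62.0
```

```bash

python3 -m crank '{"translation":[[0,0,0]],"roll":[0.05]}' >/dev/null; python3 m.py
python3 -m crank '{"translation":[[0,0,0]],"roll":[0.05]}' >/dev/null; python3 m.py
```

```text
>> yaw 1.6417 Mz [-0.665  0.944  0.128] F [-4.5 -3.   6.3] pos [589.8  18.8  65. ] eff6 -0.224 q6 1.408 w 0.576 62.0
>> yaw 1.5917 Mz [-0.688  0.948  0.188] F [-4.1 -3.7  7.8] pos [589.7  18.8  65. ] eff6 -0.224 q6 1.458 w 0.577 62.0
```

```bash

python3 -m crank '{"translation":[[0,0,0]],"roll":[0.04]}' >/dev/null; python3 m.py
python3 -m crank '{"translation":[[0,0,0]],"roll":[0.04]}' >/dev/null; python3 m.py
```

```text
>> yaw 1.552 Mz [-0.672  0.971  0.077] F [-3.2 -2.7  6.1] pos [589.8  18.8  65. ] eff6 -0.148 q6 1.498 w 0.58 62.0
>> yaw 1.512 Mz [-0.711  0.963  0.103] F [-3.9 -3.   7.4] pos [589.7  18.8  65. ] eff6 -0.162 q6 1.538 w 0.579 62.0
```

```bash

python3 -m crank '{"translation":[[0,0,0]],"roll":[0.05]}' >/dev/null; python3 m.py
python3 -m crank '{"translation":[[0,0,0]],"roll":[0.05]}' >/dev/null; python3 m.py
```

```text
>> yaw 1.4618 Mz [-0.659  0.979  0.126] F [-3.8 -2.6  6.7] pos [589.7  18.8  65. ] eff6 -0.238 q6 1.588 w 0.578 62.0
>> yaw 1.4117 Mz [-0.637  1.034  0.109] F [-3.4 -3.3  6.6] pos [589.7  18.9  65. ] eff6 -0.224 q6 1.638 w 0.578 62.0
```

```bash

python3 -m crank '{"translation":[[0,0,0]],"roll":[0.05]}' >/dev/null; python3 m.py
python3 -m crank '{"translation":[[0,0,0]],"roll":[0.05]}' >/dev/null; python3 m.py
```

```text
>> yaw 1.3617 Mz [-0.686  1.013  0.073] F [-3.5 -2.1  7.1] pos [589.7  18.8  65. ] eff6 -0.224 q6 1.688 w 0.58 62.0
>> yaw 1.312 Mz [-0.651  0.941  0.247] F [-4.2 -3.5  6.6] pos [589.7  18.9  65. ] eff6 -0.074 q6 1.738 w 0.574 62.0
```

```bash

python3 -m crank '{"translation":[[0,0,0]],"roll":[0.05]}' >/dev/null; python3 m.py
```

```text
>> yaw 1.2622 Mz [-0.707  0.937  0.32 ] F [-4.1 -3.3  6.6] pos [589.7  18.8  65. ] eff6 0.002 q6 1.788 w 0.58 62.0
```

```bash

python3 -m crank '{"translation":[[0,0,0]],"roll":[0.05]}' >/dev/null; python3 m.py
```

```text
>> yaw 1.2125 Mz [-0.693  0.89   0.421] F [-4.5 -2.9  6.1] pos [589.7  18.9  65. ] eff6 0.083 q6 1.837 w 0.581 61.9
```

```bash

python3 -m crank '{"translation":[[0,0,0]],"roll":[0.05]}' >/dev/null; python3 m.py;python3 -m crank '{"translation":[[0,0,0],[0,0,0],[0,0,0]],"roll":[0,0,0]}' >/dev/null; python3 m.py
```

```text
>> yaw 1.1627 Mz [-0.709  0.914  0.472] F [-4.8 -4.1  6.4] pos [589.7  18.9  65. ] eff6 0.165 q6 1.887 w 0.582 61.9
>> yaw 1.1638 Mz [-0.659  0.86   0.334] F [-3.6 -3.6  6.8] pos [589.7  18.8  65. ] eff6 0.254 q6 1.886 w 0.58 62.0
```

```bash

python3 -m crank '{"translation":[[0,0,0],[0,0,0],[0,0,0],[0,0,0],[0,0,-4],[0,0,-8],[0,0,-12],[0,0,-12]],"roll":[0,0,0,0,0,0,0,0]}' 0.55; python3 look.py w3; python3 plan.py 546 326 186
```

```text
time_s: 9.32
position: [593.0, 19.9, 188.0]
eef_rot: [0.835, 0.55, 0.003, 0.002]
force: [0.6, -0.3, 0.1]
grip_width: 0.772
gripper_force: 0.0
red 2944 ellipse [314.6 242.3] [72.1 72.8] on plane [[591.2  21.2  72. ]] zmed/90 72.4 73.3
  cloud z 72 2823 [591.8  22.3  72.3] mec 590.7 20.4 25.5
shift cm [ 26.29 -16.3   -0.04] yaw x 1.164 pos [591.7  20.  185.9] q6 1.89 t 9.375 F [ 0.17 -0.11  0.11] M [ 0.014 -0.027 -0.01 ]
```

View pics/w3.png

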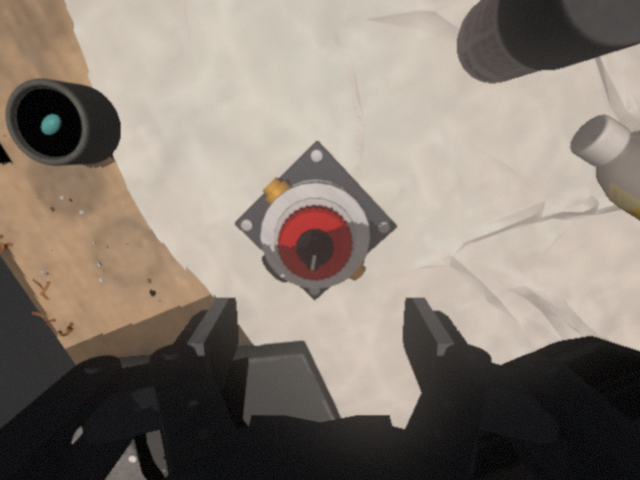

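The regulator is centred at (315,242), with the pointer bar at about (315,262). In w1 the pointer ran left at (310,248); the view has since turned about 90°, so it looks unmoved. Next, the cover.

```bash

python3 -m crank '{"translation":[[26.3,-16.3,0],[26.3,-16.3,0],[26.3,-16.3,0],[26.3,-16.3,0],[26.3,-16.3,0],[26.3,-16.3,0],[26.3,-16.3,0],[26.3,-16.3,0]],"roll":[0,0,0,0,0,0,0,0]}' 0.2; python3 look.py w4; python3 plan.py 546 326 130
```

```text
time_s: 10.38
position: [545.0, 324.5, 183.6]
eef_rot: [0.836, 0.549, -0.001, 0.0]
force: [0.3, -0.1, 0.1]
grip_width: 0.596
gripper_force: 0.0
blue 3689 ellipse [315.3 220.1] [66.9 93.1] on plane [[547.  336.1  48. ]] zmed/90 48.6 50.0
  cloud z 48 3383 [546.8 342.1  48.5] mec 545.1 328.7 34.5
  cloud z 70 285 [544.3 330.5  70.2] mec 544.7 329.1 8.7
blue 5799 ellipse [602.6 274.1] [79.8 97.6] on plane [[732. 210.  48.]] zmed/90 48.7 68.5
  cloud z 48 4705 [727.7 212.8  48.5] mec 732.2 208.5 36.0
  cloud z 70 654 [731.3 209.7  69.9] mec 732.1 208.8 10.7
shift cm [0.17 0.02 5.39] yaw x 1.162 pos [545.2 324.5 183.9] q6 2.4 t 10.425 F [ 0.01 -0.54  0.29] M [-0.031  0.037  0.01 ]
```

View pics/w4.png

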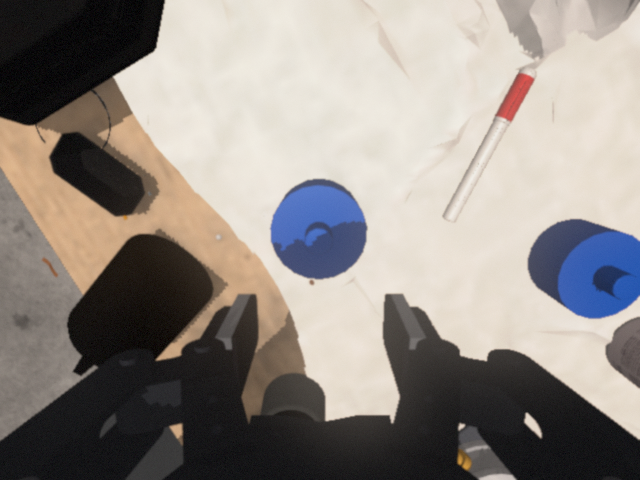

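The cover's top is centred near (319,233) and partly shadowed by the arm. I'll get its centre from the depth.

```bash
sed -i 's/(S>120)&(v>60)/(S>110)\&(v>20)/' look.py; python3 - <<'E'
from h import *
z=np.load("w.npz");c=calibration("wrist");D,T=z["D"],z["T"];P=cloud(D,c,T)
near=(np.hypot(P[...,0]-546,P[...,1]-326)<50)&(D>0)
for zz in (48,70):
    m=near&(abs(P[...,2]-zz)<3);q=P[m];v,u=np.where(m)
    e=cv2.fitEllipse(cv2.convexHull(np.c_[u,v].astype(np.float32)))
    print(zz,len(q),q.mean(0).round(1),cv2.minEnclosingCircle(q[:,:2].astype(np.float32)),e[0],onplane([e[0]],zz,c,T).round(1))
E
python3 plan.py 546 326 130
```

```text
48 6425 [545.8 327.3  48.5] ((545.0653076171875, 325.6537780761719), 36.0618782043457) (318.59967041015625, 231.97850036621094) [[545.6 327.   48. ]]
70 625 [545.4 326.3  70.3] ((545.466552734375, 325.9458923339844), 9.9603853225708) (318.5028381347656, 241.0081787109375) [[545.4 326.2  70. ]]
shift cm [0.17 0.02 5.39] yaw x 1.162 pos [545.2 324.5 183.9] q6 2.4 t 10.425 F [ 0.01 -0.54  0.29] M [-0.031  0.037  0.01 ]
```

```bash

python3 -m crank '{"translation":[[0.15,0,4],[0.15,0,8],[0.15,0,11],[0.15,0,12],[0.15,0,12]],"roll":[0,0,0,0,0]}' 0.2; python3 m.py; python3 -m crank '{"translation":[[0,0,0],[0,0,0],[0,0,0],[0,0,0],[0,0,0],[0,0,0],[0,0,0],[0,0,0]],"roll":[0,0,0,0,0,0,0,0]}' -0.8; python3 m.py
```

```text
time_s: 11.05
position: [545.7, 326.6, 64.3]
eef_rot: [0.836, 0.549, -0.0, -0.0]
force: [1.1, -0.0, -0.3]
grip_width: 0.599
gripper_force: 0.0
>> yaw 1.1626 Mz [-0.001  0.002  0.045] F [ 1.1 -0.  -0.3] pos [545.7 326.6  64.3] eff6 -0.0 q6 2.402 w 0.599 0.0
time_s: 12.05
position: [546.5, 327.9, 65.9]
eef_rot: [0.835, 0.55, 0.001, 0.0]
force: [-0.9, -0.0, 7.4]
grip_width: 0.208
gripper_force: 58.7
>> yaw 1.1639 Mz [-0.159  0.067 -0.039] F [-0.9 -0.   7.4] pos [546.5 327.9  65.9] eff6 -0.019 q6 2.403 w 0.208 58.7
```

```bash

python3 -m crank '{"translation":[[0,0,-1],[0,0,-2],[0,0,-5],[0,0,-9],[0,0,-12],[0,0,-12],[0,0,-12]],"roll":[0,0,0,0,0,0,0]}'; python3 m.py; python3 - <<'E'
from h import *
s=state();x,y,zt=s["position"]
p,D=capture("top");save("t2",p);c,T=campose("top");P=cloud(D,c,T)
s=state();c,T=campose("wrist",s);p,D=capture("wrist");save("w5",p);P2=cloud(D,c,T)
h,S,v=cv2.split(cv2.cvtColor(p,cv2.COLOR_RGB2HSV));b=(h>100)&(h<128)&(S>100)&(v>15)
q=P2[b&(D>0)&(np.hypot(P2[...,0]-x,P2[...,1]-y)<60)]
for k in range(0,200,4):
    t=q[abs(q[:,2]-k)<2]
    if len(t)>50: print(k,len(t),t.mean(0).round(1),t.min(0).round(1),t.max(0).round(1))
E
python3 plan.py 590.4 20.3 180
```

```text
time_s: 12.92
position: [545.0, 327.2, 183.7]
eef_rot: [0.835, 0.55, -0.0, -0.0]
force: [-0.1, -0.5, -0.7]
grip_width: 0.203
gripper_force: 58.7
>> yaw 1.1638 Mz [ 0.033 -0.007  0.091] F [-0.1 -0.5 -0.7] pos [545.  327.2 183.7] eff6 -0.0 q6 2.402 w 0.203 58.7
164 8575 [548.8 334.9 165.3] [509.2 289.7 162. ] [578.7 360.1 166. ]
168 2001 [545.2 336.3 166.4] [510.4 290.7 166. ] [578.  360.1 170. ]
172 157 [547.8 331.9 172.1] [538.4 324.8 170. ] [557.2 334.4 174. ]
176 209 [547.5 332.2 175.9] [538.3 324.4 174. ] [558.1 340.5 178. ]
180 195 [547.2 332.3 180. ] [538.3 324.8 178. ] [554.2 340.4 182. ]
184 242 [547.2 331.5 184.2] [533.1 316.6 182. ] [554.5 340.5 186. ]
188 1725 [544.8 325.2 187.4] [533.3 313.8 186. ] [554.7 337.  189.9]
shift cm [-26.35  16.35   0.3 ] yaw x 1.164 pos [544.6 327.  182.8] q6 2.4 t 13.025 F [ 0.43 -0.13 -0.44] M [-0.035 -0.051 -0.021]
```

View pics/w5.png

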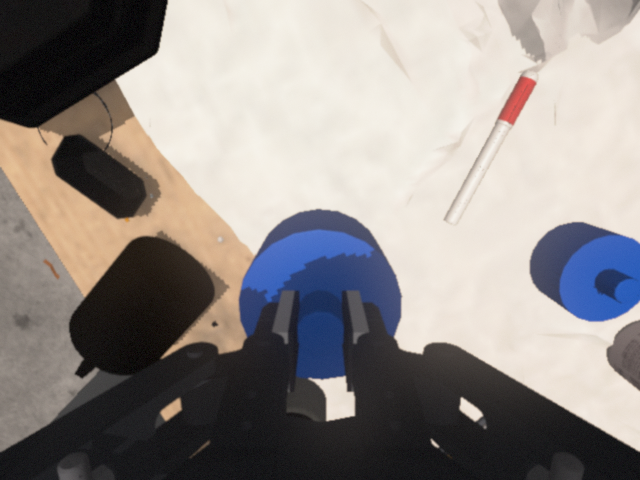

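The cover is held upright by its stud between the pads at (320,330). I'll measure its centre and tilt in the hand.

```bash
python3 - <<'E'
from h import *
s=state();ps=[state()["position"]]
c,T=campose("wrist",s);p,D=capture("wrist");P=cloud(D,c,T);x,y,z=s["position"]
h,S,v=cv2.split(cv2.cvtColor(p,cv2.COLOR_RGB2HSV));b=(h>100)&(h<128)&(S>100)&(v>15)&(D>0)&(abs(P[...,2]-165.5)<4)&(np.hypot(P[...,0]-x,P[...,1]-y)<50)
q=P[b];A=np.c_[q[:,:2]-[x,y],np.ones(len(q))];print("plane",np.linalg.lstsq(A,q[:,2],rcond=None)[0].round(4))
hl=cv2.convexHull(q[:,:2].astype(np.float32)).reshape(-1,2)
from scipy.optimize import least_squares
f=least_squares(lambda a:np.hypot(hl[:,0]-a[0],hl[:,1]-a[1])-36,[x,y],loss="soft_l1");print("circle",f.x.round(1),"mec",cv2.minEnclosingCircle(hl),"tcp",s["position"].round(1))
E
python3 plan.py 590.7 20.6 180
```

```text
plane [-4.700000e-03 -1.600000e-03  1.652735e+02]
circle [544.3 324.4] mec ((544.0836791992188, 324.4945068359375), 36.05894470214844) tcp [544.6 327.  182.8]
shift cm [-26.31  16.36   0.3 ] yaw x 1.164 pos [544.6 327.  182.7] q6 2.4 t 13.075 F [-0.65 -0.03 -0.95] M [ 0.009 -0.031 -0.008]
```

```bash

python3 -m crank '{"translation":[[-26.1,16.3,0],[-26.1,16.3,0],[-26.1,16.3,0],[-26.1,16.3,0],[-26.1,16.3,0],[-26.1,16.3,0],[-26.1,16.3,0],[-26.1,16.3,0]],"roll":[0,0,0,0,0,0,0,0]}'; python3 plan.py 591.1 22.8 130; python3 - <<'E'
from h import *
p,D=capture("scene");p2,D2=capture("top")
save("s2",np.hstack([cv2.resize(p[120:300,320:520],(400,360)),cv2.resize(p2[160:340,310:510],(400,360))]))
c,T=campose("top");P=cloud(D2,c,T)
h,S,v=cv2.split(cv2.cvtColor(p2,cv2.COLOR_RGB2HSV));b=(h>100)&(h<128)&(S>100)&(v>15)&(D2>0)&(np.hypot(P[...,0]-590,P[...,1]-20)<60)
q=P[b];print(len(q))
for k in (165,188):
    t=q[abs(q[:,2]-k)<6]
    if len(t)>20: print(k,len(t),t.mean(0).round(1),cv2.minEnclosingCircle(t[:,:2].astype(np.float32)))
E
```

```text
time_s: 14.08
position: [591.4, 24.6, 183.8]
eef_rot: [0.835, 0.55, -0.0, -0.0]
force: [-0.2, -0.1, -1.0]
grip_width: 0.202
gripper_force: 58.8
shift cm [-0.17  0.05  5.38] yaw x 1.166 pos [591.4  24.6 183.8] q6 1.89 t 14.075 F [-0.18 -0.12 -1.05] M [ 0.066 -0.031  0.032]
724
165 544 [596.4  44.3 166.1] ((594.275390625, 33.55226135253906), 33.32635498046875)
```

View pics/s2.png

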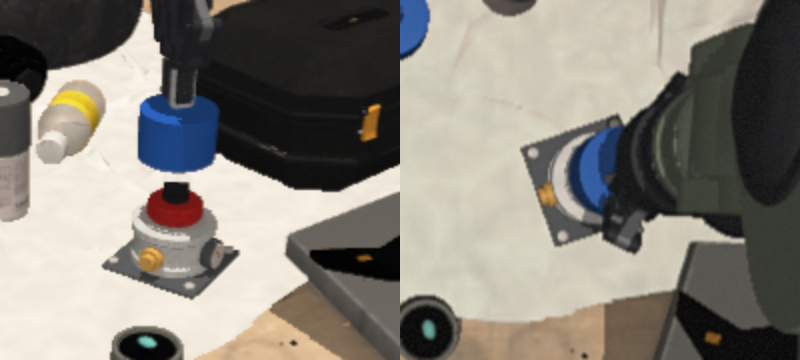

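Left half: the cover hangs over the ring, its axis at crop column 178 against about 175 for the ring. I'll check the alignment numerically in both fixed cameras.

```bash
python3 - <<'E'
from h import *
from scipy.optimize import least_squares
print(state()["position"].round(1))
for n in("top","scene"):
    p,D=capture(n);c,T=campose(n);P=cloud(D,c,T)
    h,S,v=cv2.split(cv2.cvtColor(p,cv2.COLOR_RGB2HSV));b=(h>100)&(h<128)&(S>100)&(v>15)&(D>0)&(np.hypot(P[...,0]-590,P[...,1]-20)<60)
    side=P[b&(P[...,2]>122)&(P[...,2]<158)]; roof=P[b&(abs(P[...,2]-165.5)<4)]
    r=((h<8)|(h>170))&(S>120)&(v>25)&(D>0)&(np.hypot(P[...,0]-590,P[...,1]-20)<40)
    rs=P[r&(P[...,2]>56)&(P[...,2]<70)]
    hs=P[(D>0)&(P[...,2]>30)&(P[...,2]<48)&(np.hypot(P[...,0]-590,P[...,1]-20)<44)&(np.hypot(P[...,0]-590,P[...,1]-20)>36)]
    for nm,q,R0 in(("coverside",side,36),("ringside",rs,26),("housing",hs,41)):
        if len(q)>40:
            f=least_squares(lambda a:np.hypot(q[:,0]-a[0],q[:,1]-a[1])-R0,[590,20],loss="soft_l1");print(n,nm,len(q),f.x.round(2),"rms",np.sqrt((f.fun**2).mean()).round(2))
    if n=="top":
        hl=cv2.convexHull(roof[:,:2].astype(np.float32)).reshape(-1,2);d=hl-[591,22];hl=hl[(np.hypot(*d.T)>32)]
        f=least_squares(lambda a:np.hypot(hl[:,0]-a[0],hl[:,1]-a[1])-36,[590,20],loss="soft_l1");print("roof arc",len(hl),f.x.round(2))
    else:
        # column extents: cover and ring in silhouette, per row widths -> mid ray
        for nm,m in(("cover",b),("ring",r)):
            rows=[(y,(np.where(m[y])[0].min()+np.where(m[y])[0].max())/2,np.ptp(np.where(m[y])[0])) for y in range(480) if m[y].sum()>10]
            w=max(a[2] for a in rows);k=[a for a in rows if a[2]>=w-1.5];print(nm,w,np.mean([a[0] for a in k]).round(1),np.mean([a[1] for a in k]).round(2))
E
```

```text
[591.6  24.7 184.1]
top coverside 133 [592.72  23.19] rms 0.27
top housing 76 [590.9   19.93] rms 1.99
roof arc 15 [591.81  23.3 ]
scene coverside 702 [590.71  21.6 ] rms 1.52
scene ringside 179 [589.7   19.14] rms 2.02
scene housing 271 [590.64  17.55] rms 1.91
cover 39 183.5 408.58
ring 27 224.0 406.94
```

```bash

python3 -m crank '{"translation":[[-0.2,0,0],[-0.2,0,2],[-0.2,0,4],[-0.2,0,5.5],[-0.2,0,6.1],[-0.2,0,6.1]],"roll":[0,0,0,0,0,0]}'; python3 m.py; python3 -m crank '{"translation":[[0,0,0.2],[0,0,0.4],[0,0,0.4]],"roll":[0,0,0]}'; python3 m.py
```

```text
time_s: 15.02
position: [591.0, 21.4, 123.1]
eef_rot: [0.835, 0.55, -0.0, -0.0]
force: [-0.1, 0.1, 0.6]
grip_width: 0.205
gripper_force: 58.8
>> yaw 1.1638 Mz [-0.    -0.021 -0.023] F [-0.1  0.1  0.6] pos [591.   21.4 123.1] eff6 -0.0 q6 1.889 w 0.205 58.8
time_s: 15.4
position: [591.1, 21.4, 119.4]
eef_rot: [0.835, 0.55, 0.0, 0.0]
force: [0.4, 0.7, -0.2]
grip_width: 0.206
gripper_force: 58.8
>> yaw 1.1638 Mz [ 0.024 -0.009 -0.006] F [ 0.4  0.7 -0.2] pos [591.1  21.4 119.4] eff6 -0.0 q6 1.889 w 0.206 58.8
```

```bash

python3 -m crank '{"translation":[[0,0,0.1],[0,0,0.1]],"roll":[0,0]}' >/dev/null; python3 m.py; python3 -m crank '{"translation":[[0,0,0.1],[0,0,0.1]],"roll":[0,0]}'>/dev/null; python3 m.py;  python3 -m crank '{"translation":[[0,0,0.1],[0,0,0.1]],"roll":[0,0]}'>/dev/null; python3 m.py
```

```text
>> yaw 1.1638 Mz [0.029 0.072 0.058] F [-0.2  0.4 -1.3] pos [591.1  21.4 118.3] eff6 -0.0 q6 1.889 w 0.205 58.8
>> yaw 1.1638 Mz [ 0.012 -0.017  0.025] F [ 0.2 -0.3 -0.6] pos [591.   21.4 117.2] eff6 0.0 q6 1.889 w 0.201 58.8
>> yaw 1.1638 Mz [ 0.047 -0.019 -0.01 ] F [ 0.2 -1.4 -0.3] pos [591.   21.4 116.2] eff6 0.0 q6 1.889 w 0.204 58.8
```

```bash

python3 -m crank '{"translation":[[0,0,0.05],[0,0,0.05]],"roll":[0,0]}' >/dev/null; python3 m.py; python3 -m crank '{"translation":[[0,0,0.05],[0,0,0.05]],"roll":[0,0]}'>/dev/null; python3 m.py
```

```text
>> yaw 1.1638 Mz [ 0.046  0.254 -0.017] F [-1.8 -0.9  2.1] pos [591.1  21.4 116.1] eff6 -0.005 q6 1.889 w 0.203 58.9
>> yaw 1.1638 Mz [-0.034  0.5    0.   ] F [-2.1 -1.   6.4] pos [591.   21.4 116. ] eff6 -0.009 q6 1.889 w 0.204 59.6
```

```bash

python3 -m crank '{"translation":[[0,0,0.05],[0,0,0.05]],"roll":[0,0]}' >/dev/null; python3 m.py; python3 -m crank '{"translation":[[0,0,0.05],[0,0,0.05]],"roll":[0,0]}'>/dev/null; python3 m.py
```

```text
>> yaw 1.1638 Mz [-0.028  0.8    0.051] F [-4.5  0.2  9.7] pos [591.   21.3 115.9] eff6 -0.013 q6 1.889 w 0.204 60.0
>> yaw 1.1639 Mz [-0.052  1.034  0.019] F [-5.2  0.8 13.4] pos [591.1  21.3 115.9] eff6 -0.014 q6 1.889 w 0.203 60.3
```

```bash

python3 -m crank '{"translation":[[0,0,-0.1],[0,0,-0.1],[0,0,-0.1]],"roll":[0,0,0]}'>/dev/null; python3 m.py; python3 -m crank '{"translation":[[0,0,0],[0,0,0],[0,0,0],[0,0,0]],"roll":[0,0,0,0]}' -0.2; python3 -m crank '{"translation":[[0,0,-2],[0,0,-5],[0,0,-9],[0,0,-12],[0,0,-12]],"roll":[0,0,0,0,0]}' -0.2; python3 - <<'E'
from h import *
s=state();c,T=campose("wrist",s);p,D=capture("wrist");save("w6",p);P=cloud(D,c,T)
h,S,v=cv2.split(cv2.cvtColor(p,cv2.COLOR_RGB2HSV))
near=(D>0)&(np.hypot(P[...,0]-590,P[...,1]-20)<60)&(h>100)&(h<128)&(S>100)&(v>15)
for lo,hi in((92,104),(116,126)):
    q=P[near&(P[...,2]>lo)&(P[...,2]<hi)]
    A=np.c_[q[:,:2]-[590,20],np.ones(len(q))];print(len(q),"plane",np.linalg.lstsq(A,q[:,2],rcond=None)[0].round(4),"med z",np.median(q[:,2]).round(2),cv2.minEnclosingCircle(q[:,:2].astype(np.float32)))
g=(D>0)&(np.hypot(P[...,0]-590,P[...,1]-20)>36.8)&(np.hypot(P[...,0]-590,P[...,1]-20)<44)&(abs(P[...,2]-50)<3)
q=P[g];print("flange",len(q),np.median(q[:,2]) if len(q) else 0)
E
```

```text
>> yaw 1.1639 Mz [-0.01   0.628  0.025] F [-2.5 -0.4  8.4] pos [591.1  21.4 116. ] eff6 -0.01 q6 1.889 w 0.204 59.4
time_s: 18.02
position: [591.1, 21.4, 115.1]
eef_rot: [0.835, 0.55, -0.0, -0.0]
force: [0.1, 0.9, 0.9]
grip_width: 0.402
gripper_force: 0.0
time_s: 18.65
position: [592.8, 21.2, 238.0]
eef_rot: [0.835, 0.55, 0.002, 0.002]
force: [-0.0, -0.1, 0.0]
grip_width: 0.399
gripper_force: 0.0
5751 plane [-5.00000e-04 -2.50000e-03  9.85309e+01] med z 98.53 ((591.095947265625, 19.963546752929688), 35.033653259277344)
614 plane [-1.620000e-02 -1.930000e-02  1.202677e+02] med z 120.34 ((591.0565185546875, 18.806859970092773), 9.918164253234863)
flange 529 50.42556147488642
```

View pics/w6.png

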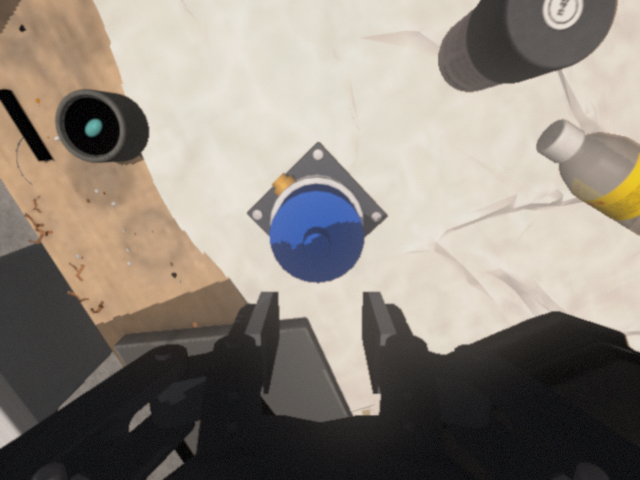

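The cover sits level: its roof reads 98.5 mm and the flange 50.4 mm, so the rim is seated. It is centred on the regulator at (317,235), and the gripper is clear.

```bash
python3 -m crank '{"translation":[[0,0,0],[0,0,0],[0,0,0]],"roll":[0,0,0]}' >/dev/null; python3 -c "
from station import *
print(close_job())"
```

```text
the job is handed in; nothing more can be done
None
```

I turned the lock ring clockwise to its seat and nipped it to about 0.5 N m, then seated the blue cover fully and level on the flange and released it. The pointer looked unmoved before the cover went on, and the can, pot and marker were not touched; the job was handed in at about 19 s, with no verdict returned.

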